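# Slide the control board home under its leaf springs

## Task

The inverter's control board lies on its aluminium carrier plate in the open end of the card guide, held up by the sprung earth bars. With shut fingertips on the bare end of the plate behind the black terminal block, press it down hard onto the guide's ledges and, keeping it pressed down, slide it under the lips and the two leaf springs until it is fully home against the end stops, then let go. Do not lift the board out of the guide, and leave the loose parts around it where they are.

Things in the scene. Friction and masses are not known exactly. Their poses are not given: they have to be found in the camera images.
- chassis: open black inverter chassis 380 x 246 mm, walls 78 mm high, fixed. Origin: centre of its underside, on the bench; z up; x = direction in which the board slides home. On its central heat sink the card guide runs along x at y = 0: two ledges, 82 mm above the origin, carry the plate's long edges; side walls 94 mm high, 2 mm clear each side; open above for x = -173 to 0 mm. Tallest nearby part 98 mm
- guide_mouth (a point): fixed point of the guide at chassis x = 0, y = 0, at ledge height (82 mm). From here 20 mm onward a lip stands over each edge of the plate: underside 6 mm above the ledges, top 16 mm above them, 60 mm free between the two lips. The raised plate's front edge strikes the lips; pressed onto the ledges it passes with 2 mm to spare
- end_stop (a point): fixed point between the two end stops, chassis x = 85 mm, y = 0, at ledge height: carrier_front comes here when the board is fully home
- earth_bar_left: sprung brass bar along x under the plate, y = +22 mm, from chassis x = -160 to -8 mm, 7 mm wide; stays level. Origin: on its top at chassis x = 0. With its twin it holds the plate 7 mm above the ledges: about 7 N in all starts them down, 15 N in all brings the plate onto the ledges. Sliding the pressed plate then takes about 3 to 12 N
- earth_bar_right: the same sprung bar at y = -22 mm
- carrier: the control board on its aluminium plate 130 (x) x 80 (y) x 4 mm, loose, 0.1 to 0.2 kg. Origin: centre of the plate's underside, 89 mm up at the start, 82 mm when pressed down; x to the front edge that enters first. Black terminal block, 50 mm wide, across it at x = -25 to -11 mm, top at 18 mm; its rear face can be pushed. Bare plate (top 4 mm) behind it, x = -65 to -25 mm: press there
- carrier_front (a point): middle of the front edge of the plate, on its underside
- carrier_rear (a point): middle of the rear edge of the plate, on its underside; once home and let go it rises about 3 to 4 mm off the ledges, held there by the lips
- leaf_left: left steel leaf spring, 9 mm wide, rooted on the left lip (origin: its root, chassis x = 19 mm, y = 35 mm, 92 mm high) and running 54 mm along chassis x, sloping down to a rolled tip at x = 73 mm, underside 83 mm above the chassis origin; the pressed plate (top 86 mm) lifts it 3 mm against about 4 N
- leaf_right: right leaf spring, the same at chassis y = -35 mm
- screwdriver: loose screwdriver lying on the bench left of the chassis; a bystander
- capacitor: loose black electrolytic capacitor, 35 mm across, 50 mm tall, standing on the bench right of the chassis; a bystander
- fan: loose black 60 x 60 x 25 mm cooling fan lying on the bench right of the chassis; a bystander
- tape_roll: loose roll of tape, 60 mm across, 19 mm high, lying left of the chassis; a bystander
- screw_cup: loose steel cup, 56 mm across, 35 mm high, left of the chassis; a bystander
- choke: loose copper ring choke, 42 mm across, 18 mm high, lying on the lower heat sink inside the chassis, 55 mm above the bench and beside the card guide; a bystander
- relay: loose black relay block, 30 x 16 x 20 mm, on the bench left of the chassis; a bystander
There are look-alikes about, which are no part of the job. There is more than one size of the carrier; the one meant has the size given above.

How it is judged:
On the way, in this order (a step that is already met when the one before it is completed fails the run):
1. the plate is pressed down flat onto the ledges in the open part of the guide (x of carrier_front in the frame of chassis below 0.008 m and z of each of carrier_front, carrier_rear in the frame of chassis below 0.0845 m), for 0.1 s.
2. still pressed down flat, its front edge has slid in under the lips and along the leaf springs (x of carrier_front in the frame of chassis between 0.03 and 0.079 m and z of each of carrier_front, carrier_rear in the frame of chassis below 0.0845 m), for 0.1 s.
At the end, for the whole second after the job is handed in: The front edge of the plate is within 5 mm of the end stops and within 2.5 mm of the ledges, its rear edge is below the lips (within 5 mm of the ledges), both leaf springs bear on the plate, it is at rest, and no loose part has been moved by 20 mm (x of carrier_front in the frame of chassis above 0.08 m and z of carrier_front in the frame of chassis below 0.0845 m and z of carrier_rear in the frame of chassis below 0.087 m and contact force between each of leaf_left, leaf_right and carrier above 1 N and linear speed of carrier below 0.02 m/s and distance of each of screwdriver, capacitor, fan, tape_roll, screw_cup, choke, relay from where it was at the start of the episode below 0.02 m); the robot touches nothing.
It fails at once if the board was lifted (front or rear edge 12 mm above where it lay) (z of any of carrier_front, carrier_rear in the frame of chassis above 0.101 m).
It fails at once if a loose part was disturbed (moved by 20 mm or more) (distance of any of screwdriver, capacitor, fan, tape_roll, screw_cup, choke, relay from where it was at the start of the episode above 0.02 m).
It also fails if it takes over 45 s, if anything falls off the work surface, if the arm or the gripper's body presses on something with over 40 N, if the wrist force passes 120 N, or if a joint passes its speed limit or range.

## Robot

A 6-joint arm with a two-finger parallel gripper is mounted at the origin on the work surface. World frame = base frame: x ahead of the robot, y to its left, z up, the work surface at z = 0. Lengths are in m, angles in rad, forces in N, time in s.
With the tool pointing down it reaches from about 0.325 to 0.925 m from the base axis. Payload 3.1 kg.
Tool frame: the origin (TCP) lies midway between the tips of the shut fingers; the grasp point (between the pads) lies 19 mm behind it; y points along the fingers, x is the direction in which the jaws open and shut, and the axes are right-handed (so a half turn about y gives the same grasp; the last joint's range is limited). The gripper opens to 85 mm and grips with 20 to 120 N. Pads are 22 mm wide; open, the fingers measure 114 mm over their backs; the gripper's body (76 mm by 85 mm) begins 54 mm behind the grasp point. The pads swing forward as they close: fully open they stand 13 mm farther back than shut.
Start: joints at [0.988, 0.217, 1.613, -0, 1.311, -0.112], TCP at [0.283, 0.557, 0.231] pointing down, gripper open.
Joint ranges: [-2.75, 2.75], [-0.78, 2.1], [0.31, 2.55], [-1.13, 4.27], [0.13, 2.63], [-2.58, 2.58]. Speed limits (rad/s): [2.79, 2.79, 3.14, 3.14, 3.14, 3.14].

## Interface

Orientations are given as a unit quaternion [w, x, y, z].
In Python, from plant import r gives the robot as it stands.
- The arm moves only by the tool arm_command, never from a script. Its argument "moves" is a list of rows, each an object with "gripper": the finger opening in m, from 0 to 0.0854; "slide": the shift along the tool's x, y, z in m, a list of three; "twist": the turn about the tool's y in rad. A call has 1 to 5 rows; each row is the pose to reach, as a shift and turn from the pose measured when the call began, along the tool's axes at that moment; what a row does not reach only later rows make up. A row lasts 1/12 s, in which the tool goes at most 41.7 mm and 7.16 degrees, less where a joint would pass 70% of its speed; a pose out of reach is approached as far as the arm can. A call with a gripper value outside its range is refused whole. The fingers move at their own pace and stop on an object; "squeeze" is the grip in N (left out, the last holds). Time passes only in rows, so rows that repeat a pose let the fingers close. It gives the time, the measured TCP pose, the force and the opening at its end, in the units of the state.
- r.sense(): the state, without advancing time (a new reading comes with each control period).
- r.capture(name): name is "scene" or "top" or "wrist"; returns a dict with "img" (384x512x3 uint8, red, green, blue), "depth" (384x512 float32, m along the optical axis (not along the pixel's ray), 0 where there is no reading), "fx", "fy", "cx", "cy" (pixels), "rvec" (rotation vector, rad) and "tvec" (3), from world to camera coordinates, as OpenCV has them. Camera axes: x right, y down, z forward; pixel columns grow to the right and rows downward; lengths in m; the calibration is good to about 2 mm. A picture is of the moment at which its call begins.
- r.hand_in(): hands the job in, once; it reports no verdict.
The state is a dict: "time_s": time; "joints": joint angles; "joint_velocities": joint speeds; "effort": joint torques, N m; "ee_pos": TCP position; "orientation": TCP orientation; "contact_force": force on the tool from outside, world axes, zero at the start; "moment": the same for the moment, N m; "opening": finger opening in m.
Only numpy, scipy, OpenCV 4.12 (cv2) and the standard library are available. Lean on these libraries where they do the work, as an engineer would, in place of code of your own. Each camera call takes 0.05 s, during which the arm holds its last target. There are 200 camera calls.

## Working session

There is one attempt and no reset: what is moved stays moved. The work goes in short steps, Python scripts to look and compute and a tool call to move; the robot and the scene stay as the last step left them, time stands still between calls to the robot, and variables do not carry over. Pictures are saved under pics/ and viewed, and the job is handed in when it is done.

Besides the shell and the picture viewer there is one more tool, called by a JSON object that holds its "fn" and its "kwargs". arm_command: Moves the arm, as the interface text tells. Its arguments: {"type":"object","properties":{"moves":{"type":"array"},"squeeze":{"type":"number"}},"required":["moves"]}

```bash
ls; mkdir -p pics
python3 - <<'E'
from plant import r
import cv2,numpy as np
s=r.sense();print(s)
for n in ["scene","top","wrist"]:
    c=r.capture(n); np.savez(f"pics/{n}0.npz",**c); cv2.imwrite(f"pics/{n}0.png",c["img"][:,:,::-1])
    print(n,c["fx"],c["cx"],c["cy"],c["rvec"],c["tvec"])
E
```

```text
pics
{'time_s': 0.0, 'joints': array([ 9.87763877e-01,  2.17774338e-01,  1.61494724e+00,  7.28426896e-06,
        1.31128183e+00, -1.12152901e-01]), 'joint_velocities': array([ 0.00254138,  0.00048161, -0.00011619, -0.00110821, -0.00141709,
       -0.00079207]), 'effort': array([ 2.07277167e-04, -3.96863079e+01, -3.03842425e+01, -2.95413683e-04,
        9.96290124e-03, -1.09998530e-05]), 'ee_pos': array([0.28304245, 0.55631768, 0.2299489 ]), 'orientation': array([-0.60248206,  0.60320025,  0.36879677, -0.37034276]), 'contact_force': array([-0.21409636,  0.00069895, -0.41632456]), 'moment': array([ 0.00368643,  0.03831625, -0.05580008]), 'opening': 0.0853638153430032}
scene 375.2279114629978 260.4149989059561 193.57277820618987 [ 1.74557835  1.63305235 -0.78492421] [-0.10455522 -0.26765177  1.26808496]
top 429.49072276441336 255.6016100532085 197.36093209636093 [ 2.14644518 -2.13774132  0.21276701] [0.03069491 0.52556756 1.07140896]
wrist 266.8843714476606 253.90824300976928 194.4265787878257 [-2.43155163 -1.49322902 -0.24229076] [-0.62542883 -0.04248826  0.38054155]
```

View pics/scene0.png

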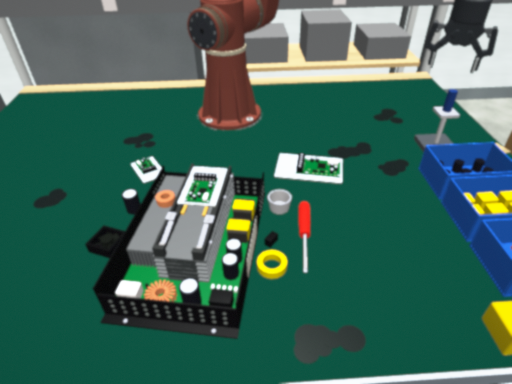

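View pics/top0.png

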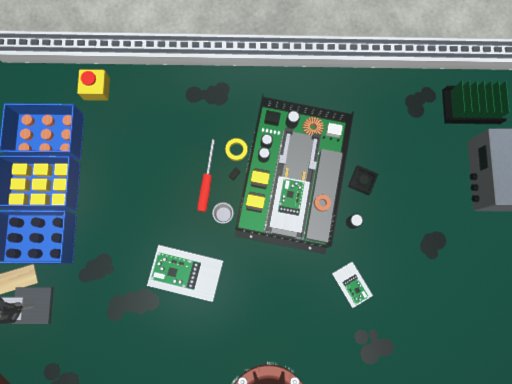

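View pics/wrist0.png

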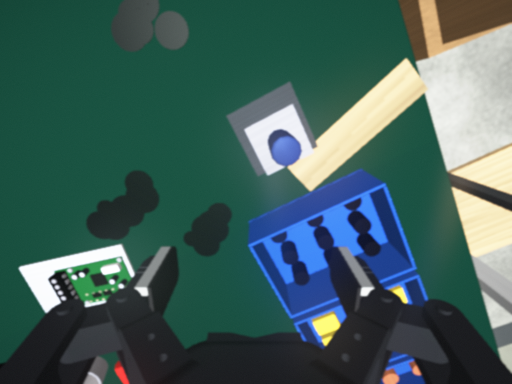

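Candidates for the carrier in the top image: the board in the guide at (290,200), a larger loose one on the bench at (185,272), and a smaller one at (352,285). The one in the guide fits the description, so I'll check it in a close crop and measure its size.

```bash
cat > h.py <<'E'
import numpy as np,cv2
from scipy.spatial.transform import Rotation as R
def pt(c,u,v,z=None):
    Rm=R.from_rotvec(c["rvec"]).as_matrix();t=c["tvec"]
    ray=Rm.T@np.array([(u-c["cx"])/c["fx"],(v-c["cy"])/c["fy"],1]);o=-Rm.T@t
    if z is None:
        return o+ray*c["depth"][int(round(v)),int(round(u))]
    return o+ray*(z-o[2])/ray[2]
def px(c,p):
    return cv2.projectPoints(np.array(p,float).reshape(-1,3),c["rvec"],c["tvec"],np.array([[c["fx"],0,c["cx"]],[0,c["fy"],c["cy"]],[0,0,1]]),None)[0][:,0]
E
python3 - <<'E'
import numpy as np,cv2
c=np.load("pics/top0.npz")
i=c["img"][90:255,228:368,::-1]
cv2.imwrite("pics/crop0.png",cv2.resize(i[75:],None,fx=5.5,fy=5.5,interpolation=cv2.INTER_CUBIC)[:600])
cv2.imwrite("pics/crop1.png",cv2.resize(i,None,fx=3.6,fy=3.6,interpolation=cv2.INTER_CUBIC))
E
```

```text
(no output)
```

View pics/crop0.png

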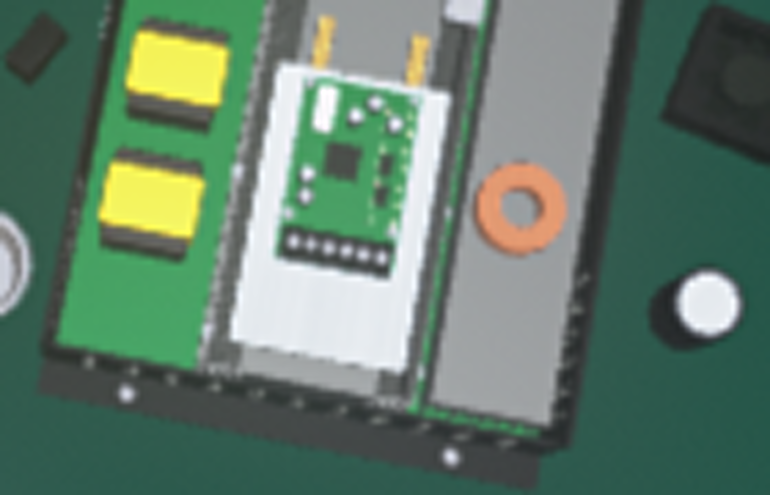

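View pics/crop1.png

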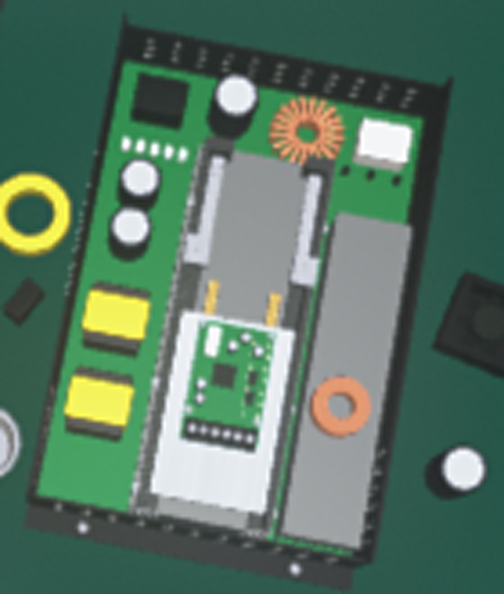

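The crop shows the white plate in the guide: front corners at about (280,63) and (450,93), rear corners at about (230,342) and (406,370). The terminal block is at about (335,250), with bare plate behind it, and the lips and leaf springs lie ahead. I'll measure from these.

Run:
```python
import numpy as np
from h import *
c=dict(np.load("pics/top0.npz"))
f=lambda x,y:(228+(x+.5)/5.5-.5,165+(y+.5)/5.5-.5)
P={}
for n,x,y in [("FL",280,63),("FR",450,93),("RL",230,342),("RR",406,370),("TL",278,262),("TR",390,278),("bare",320,310)]:
    u,v=f(x,y);P[n]=pt(c,u,v,.093 if n!="TL" and n!="TR" else .093);print(n,np.round((u,v),1),P[n].round(4),"depthpt",pt(c,u,v).round(4))
d=lambda a,b:np.linalg.norm(P[a]-P[b])
print(d("FL","FR"),d("RL","RR"),d("FL","RL"),d("FR","RR"))
ax=(P["FL"]+P["FR"]-P["RL"]-P["RR"]);print("yaw",np.arctan2(ax[1],ax[0]));l=P["RL"]-P["RR"]+P["FL"]-P["FR"];print(np.arctan2(-l[0],l[1]))
print("ctr",sum(P[k] for k in("FL","FR","RL","RR"))/4)
# chassis from far/near corners: crop1 top rim corners z=.078
g=lambda x,y:(228+(x+.5)/3.6-.5,90+(y+.5)/3.6-.5)
for x,y in [(125,18),(452,82),(28,505),(368,560)]:
    print(pt(c,*g(x,y),.078).round(4))
# depth map heights on grid
for v in range(150,245,6):
    print(v,[ (round(float(pt(c,u,v)[2])*1000)) for u in range(262,320,4)])
```

```text
FL [278.5 176. ] [ 0.5718 -0.0234  0.093 ] depthpt [ 0.5749 -0.0245  0.0792]
FR [309.4 181.5] [ 0.5584 -0.1011  0.093 ] depthpt [ 0.5581 -0.1009  0.0944]
RL [269.4 226.8] [ 4.439e-01 -1.000e-04  9.300e-02] depthpt [ 0.4453 -0.0009  0.079 ]
RR [301.4 231.9] [ 0.4317 -0.0788  0.093 ] depthpt [ 0.4329 -0.0806  0.0797]
TL [278.1 212.2] [ 0.4801 -0.0219  0.093 ] depthpt [ 0.4804 -0.022   0.0906]
TR [298.5 215.1] [ 0.4731 -0.0723  0.093 ] depthpt [ 0.4736 -0.0728  0.089 ]
bare [285.8 221. ] [ 0.4584 -0.0406  0.093 ] depthpt [ 0.4588 -0.0408  0.0903]
0.0788016955012668 0.07967348469452203 0.13005689481173638 0.12864834569737763
yaw -0.1771070166222665
-0.16252209034800313
ctr [ 0.50141575 -0.05085236  0.093     ]
[0.7945 0.0164 0.078 ]
[ 0.748  -0.2225  0.078 ]
[0.4372 0.0837 0.078 ]
[ 0.4002 -0.1512  0.078 ]
150 [49, 49, 5, 2, 7, 90, 86, 71, 72, 69, 65, 71, 67, 86, 92]
156 [50, 49, 10, 6, 68, 96, 97, 66, 69, 70, 71, 71, 73, 81, 7]
162 [12, -2, 3, 3, 73, 91, 71, 72, 73, 71, 70, 71, 91, 93, 27]
168 [7, 4, 1, 6, 93, 82, 88, 71, 69, 73, 72, 66, 94, 94, 55]
174 [41, 40, 1, 11, 70, 70, 84, 69, 69, 69, 71, 69, 83, 70, 53]
180 [40, 45, 4, 69, 91, 89, 91, 91, 89, 89, 86, 73, 77, 7, 54]
186 [38, 37, 4, 88, 92, 91, 97, 94, 95, 95, 94, 89, 93, 33, 54]
192 [1, 2, 7, 92, 92, 97, 94, 95, 93, 95, 93, 91, 94, 51, 55]
198 [40, 4, 70, 83, 91, 94, 95, 93, 92, 92, 92, 89, 3, 56, 70]
204 [42, 4, 75, 90, 91, 97, 95, 92, 96, 95, 90, 81, 11, 61, 72]
210 [4, 0, 95, 90, 93, 105, 106, 105, 107, 106, 92, 92, 35, 56, 59]
216 [5, 25, 72, 88, 90, 91, 92, 91, 90, 89, 92, 93, 56, 54, 52]
222 [5, 66, 89, 89, 92, 92, 90, 92, 95, 93, 95, 4, 53, 53, 56]
228 [4, 92, 80, 71, 90, 91, 90, 90, 91, 90, 89, 15, 52, 53, 52]
234 [28, 47, 58, 55, 59, 69, 66, 69, 71, 81, 94, 42, 53, 50, 53]
240 [2, 4, 0, -2, 2, 4, 1, 16, 36, 54, 58, 4, 17, 38, 55]
```

The plate measures 130 x 80 mm at z ≈ 0.091, so this is the right carrier. Its yaw is about -0.18 rad and its front is about 30 mm before the guide mouth. Next I'll work out the approach in tool axes.

```bash
cat >> h.py <<'E'
YAW=-0.18
C=np.array([0.5014,-0.0509])   # carrier centre at start
ex=np.array([np.cos(YAW),np.sin(YAW),0]);ey=np.array([-np.sin(YAW),np.cos(YAW),0])
def tool(s):
    q=s["orientation"];return R.from_quat([q[1],q[2],q[3],q[0]]).as_matrix()
def rep(r):
    s=r.sense();T=tool(s);p=s["ee_pos"]
    l=p[:2]-C
    print("t",round(s["time_s"],2),"tcp",p.round(4),"rel start-carrier x,y",round(float(l@ex[:2]),4),round(float(l@ey[:2]),4),"F",s["contact_force"].round(1),"Fx,Fy ch",round(float(s["contact_force"]@ex),1),round(float(s["contact_force"]@ey),1),"open",round(s["opening"],4))
    return s,T,p
E
python3 - <<'E'
from plant import r
from h import *
s,T,p=rep(r);print(T.round(3))
yawx=np.arctan2(T[1,0],T[0,0]);print("tool x yaw",yawx)
tgt=np.array([*C,0])+ex*(-0.040);
for z in (.23,.13):
    tgt[2]=z;print(tgt.round(4),"slide",(T.T@(tgt-p)).round(4))
print(s["joints"].round(3))
E
```

```text
t 0.15 tcp [0.2831 0.5565 0.2303] rel start-carrier x,y -0.3235 0.5585 F [ 0.1 -0.2 -0.1] Fx,Fy ch 0.2 -0.1 open 0.0853
[[ 0.454 -0.001 -0.891]
 [ 0.891 -0.002  0.454]
 [-0.002 -1.     0.   ]]
tool x yaw 1.1000240958893959
[ 0.462  -0.0437  0.23  ] slide [-0.4538  0.001  -0.4317]
[ 0.462  -0.0437  0.13  ] slide [-0.4536  0.101  -0.4318]
[ 0.988  0.218  1.615  0.     1.311 -0.112]
```

{"fn": "arm_command", "kwargs": {"moves": [{"gripper": 0,"slide": [-0.03,-0.01,-0.028],"twist": -0.1},{"gripper": 0,"slide": [-0.06,-0.02,-0.056],"twist": -0.2},{"gripper": 0,"slide": [-0.09,-0.02,-0.085],"twist": -0.29},{"gripper": 0,"slide": [-0.12,-0.02,-0.113],"twist": -0.29},{"gripper": 0,"slide": [-0.148,-0.02,-0.14],"twist": -0.29}], "squeeze": 60}}

```text
time_s: 0.57
ee_pos: [0.3407, 0.3592, 0.2503]
orientation: [-0.543, 0.543, 0.452, -0.454]
contact_force: [0.3, -0.8, -1.2]
opening: 0.0256
```

```bash
cat > rel.py <<'E'
from plant import r
from h import *
s,T,p=rep(r);print(T.round(3).tolist(),"yaw",np.arctan2(T[1,0],T[0,0]))
tgt=np.array([*C,0.16])+ex*(-0.040)
print("to pre-press z .16: slide",(T.T@(tgt-p)).round(4), "joints",s["joints"].round(3))
E
python3 rel.py
```

```text
t 0.57 tcp [0.3407 0.3592 0.2503] rel start-carrier x,y -0.2315 0.3747 F [ 0.3 -0.8 -1.2] Fx,Fy ch 0.5 -0.8 open 0.0256
[[0.179, -0.001, -0.984], [0.984, -0.002, 0.179], [-0.002, -1.0, 0.001]] yaw 1.3909446071628564
to pre-press z .16: slide [-0.3745  0.091  -0.1915] joints [ 6.710e-01 -8.000e-02  1.891e+00 -1.000e-03  1.332e+00 -7.200e-01]
```

{"fn": "arm_command", "kwargs": {"moves": [{"gripper": 0,"slide": [-0.037,0,-0.019],"twist": 0},{"gripper": 0,"slide": [-0.074,0,-0.038],"twist": 0},{"gripper": 0,"slide": [-0.111,0,-0.057],"twist": 0},{"gripper": 0,"slide": [-0.148,0,-0.076],"twist": 0},{"gripper": 0,"slide": [-0.185,0,-0.095],"twist": 0}]}}

```text
time_s: 0.98
ee_pos: [0.4005, 0.1597, 0.2505]
orientation: [-0.542, 0.543, 0.453, -0.454]
contact_force: [1.4, 0.7, 0.2]
opening: 0.0001
```

{"fn": "arm_command", "kwargs": {"moves": [{"gripper": 0,"slide": [-0.036,0.01,-0.018],"twist": 0},{"gripper": 0,"slide": [-0.072,0.02,-0.036],"twist": 0},{"gripper": 0,"slide": [-0.108,0.03,-0.054],"twist": 0},{"gripper": 0,"slide": [-0.144,0.04,-0.072],"twist": 0},{"gripper": 0,"slide": [-0.178,0.05,-0.09],"twist": 0}]}}

```text
time_s: 1.4
ee_pos: [0.4572, -0.0337, 0.2005]
orientation: [-0.542, 0.543, 0.453, -0.454]
contact_force: [0.7, 0.5, -0.1]
opening: -0.0
```

```bash
python3 rel.py
```

```text
t 1.4 tcp [ 0.4572 -0.0337  0.2005] rel start-carrier x,y -0.0466 0.009 F [ 0.7  0.5 -0.1] Fx,Fy ch 0.6 0.6 open -0.0
[[0.179, -0.0, -0.984], [0.984, -0.002, 0.179], [-0.002, -1.0, -0.0]] yaw 1.3909383556099264
to pre-press z .16: slide [-0.0089  0.0405 -0.0066] joints [-2.260e-01 -1.190e-01  2.023e+00 -2.000e-03  1.237e+00 -1.616e+00]
```

{"fn": "arm_command", "kwargs": {"moves": [{"gripper": 0,"slide": [-0.009,0.035,-0.005],"twist": 0},{"gripper": 0,"slide": [-0.009,0.075,-0.005],"twist": 0},{"gripper": 0,"slide": [-0.009,0.075,-0.005],"twist": 0}]}}

```text
time_s: 1.65
ee_pos: [0.4539, -0.0434, 0.1178]
orientation: [0.548, -0.54, -0.448, 0.456]
contact_force: [-2.6, 1.1, -1.0]
opening: -0.0001
```

```bash
python3 rel.py
python3 - <<'E'
from plant import r
import cv2,numpy as np
from h import *
for n in ["scene","top","wrist"]:
    c=r.capture(n); np.savez(f"pics/{n}1.npz",**c); i=c["img"][:,:,::-1].copy()
    if n=="top": i=cv2.resize(i[130:255,228:368],None,fx=4.8,fy=4.8,interpolation=cv2.INTER_CUBIC)
    if n=="scene": i=cv2.resize(i[140:290,90:280],None,fx=4,fy=4,interpolation=cv2.INTER_CUBIC)
    cv2.imwrite(f"pics/{n}1.png",i)
E
```

```text
t 1.65 tcp [ 0.4539 -0.0434  0.1178] rel start-carrier x,y -0.048 -0.0011 F [-2.6  1.1 -1. ] Fx,Fy ch -2.7 0.6 open -0.0001
[[0.182, -0.015, -0.983], [0.983, 0.002, 0.182], [-0.001, -1.0, 0.016]] yaw 1.3880323537233903
to pre-press z .16: slide [ 0.0011 -0.0423 -0.0074] joints [-2.480e-01 -2.000e-03  2.084e+00 -2.000e-03  1.075e+00 -1.635e+00]
```

View pics/wrist1.png

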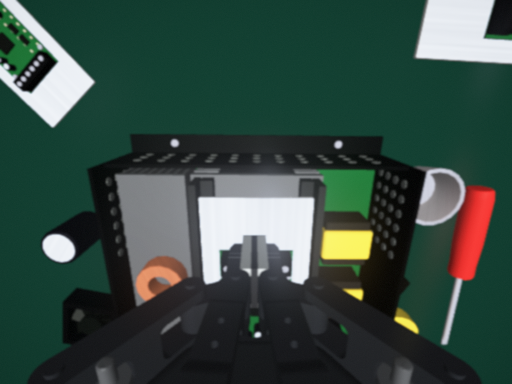

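View pics/scene1.png

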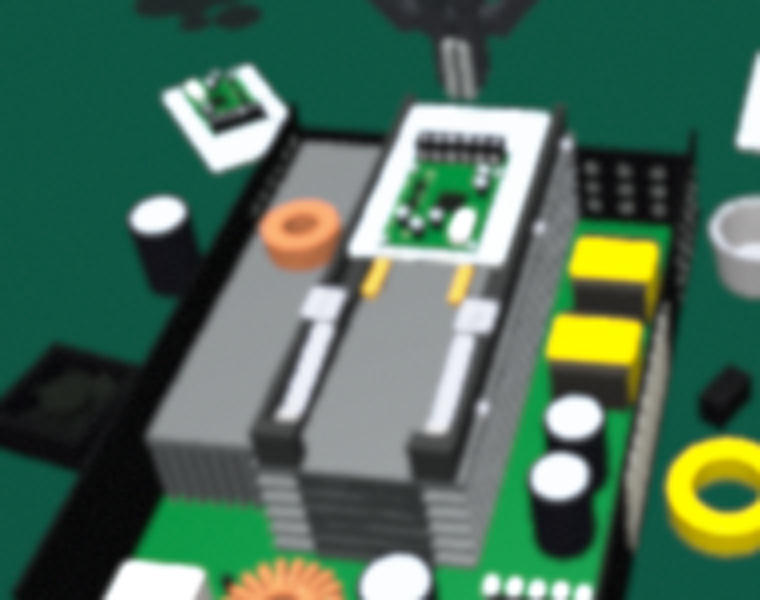

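View pics/top1.png

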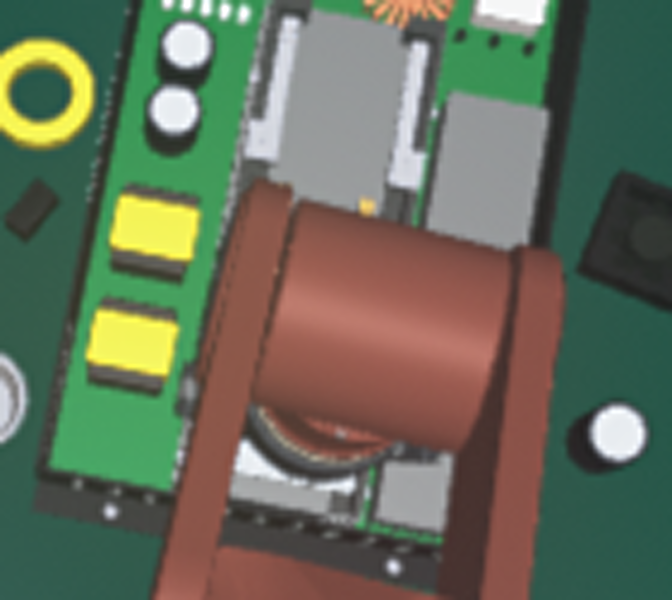

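The wrist image shows the fingertips at u≈255, centred between the plate's sides (u≈200 and 313) and over the bare end. The scene view shows nothing else near them. I'll settle, descend to just above the plate and check for contact.

{"fn": "arm_command", "kwargs": {"moves": [{"gripper": 0,"slide": [0.001,0.008,-0.006],"twist": 0},{"gripper": 0,"slide": [0.001,0.016,-0.006],"twist": 0},{"gripper": 0,"slide": [0.001,0.018,-0.006],"twist": 0},{"gripper": 0,"slide": [0.001,0.018,-0.006],"twist": 0}]}}

```text
time_s: 2.13
ee_pos: [0.4669, -0.0431, 0.1087]
orientation: [-0.542, 0.543, 0.453, -0.454]
contact_force: [-0.1, 0.2, -0.7]
opening: 0.0001
```

```bash
python3 rel.py
```

```text
t 2.13 tcp [ 0.4669 -0.0431  0.1087] rel start-carrier x,y -0.0353 0.0015 F [-0.1  0.2 -0.7] Fx,Fy ch -0.1 0.2 open 0.0001
[[0.178, 0.001, -0.984], [0.984, -0.002, 0.178], [-0.002, -1.0, -0.001]] yaw 1.3922826566277589
to pre-press z .16: slide [-0.0015 -0.0513  0.0047] joints [-2.410e-01  3.000e-02  2.072e+00 -2.000e-03  1.038e+00 -1.632e+00]
```

{"fn": "arm_command", "kwargs": {"moves": [{"gripper": 0,"slide": [-0.001,0,0.007],"twist": 0},{"gripper": 0,"slide": [-0.001,0.008,0.007],"twist": 0},{"gripper": 0,"slide": [-0.001,0.013,0.007],"twist": 0},{"gripper": 0,"slide": [-0.001,0.013,0.007],"twist": 0},{"gripper": 0,"slide": [-0.001,0.013,0.007],"twist": 0}]}}

```text
time_s: 2.55
ee_pos: [0.4592, -0.0428, 0.0951]
orientation: [-0.542, 0.543, 0.453, -0.454]
contact_force: [-0.4, -0.6, -0.2]
opening: 0.0001
```

```bash
python3 rel.py
python3 - <<'E'
from plant import r
import cv2,numpy as np
for n in ["scene","wrist"]:
    c=r.capture(n); np.savez(f"pics/{n}2.npz",**c); i=c["img"][:,:,::-1].copy()
    i=i[150:240,150:260] if n=="scene" else i[150:350,150:360]
    i=cv2.resize(i,None,fx=600/i.shape[0],fy=600/i.shape[0],interpolation=cv2.INTER_CUBIC)
    cv2.imwrite(f"pics/{n}2.png",i)
E
```

```text
t 2.55 tcp [ 0.4592 -0.0428  0.0951] rel start-carrier x,y -0.043 0.0004 F [-0.4 -0.6 -0.2] Fx,Fy ch -0.3 -0.7 open 0.0001
[[0.178, -0.001, -0.984], [0.984, -0.002, 0.178], [-0.002, -1.0, 0.0]] yaw 1.39226683319288
to pre-press z .16: slide [-0.0005 -0.0649 -0.0029] joints [-2.440e-01  3.700e-02  2.096e+00 -2.000e-03  1.009e+00 -1.635e+00]
```

View pics/wrist2.png

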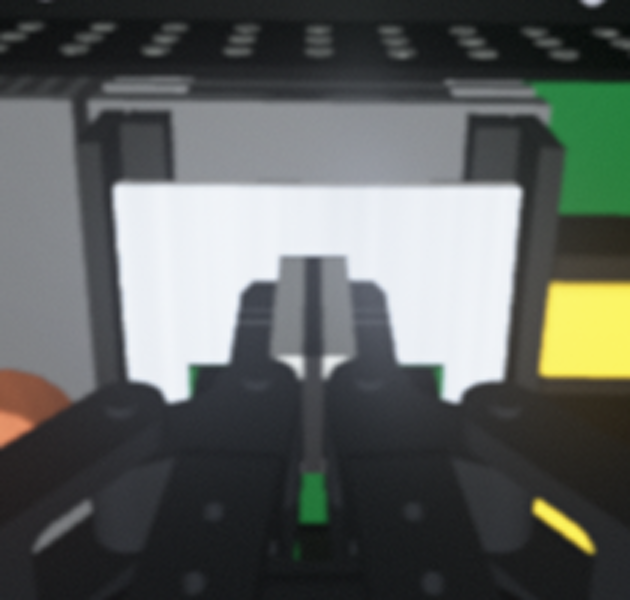

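View pics/scene2.png

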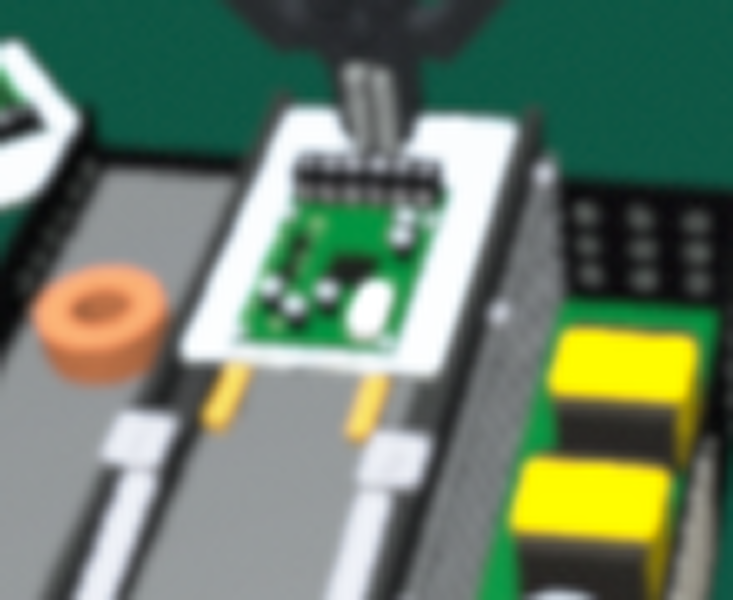

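The tips hang just above the bare plate: their ends are at (312,355) in the wrist crop, and in the scene crop they are just behind the block at (375,150). Now I'll press.

{"fn": "arm_command", "kwargs": {"moves": [{"gripper": 0,"slide": [0,0.003,0],"twist": 0},{"gripper": 0,"slide": [0,0.006,0],"twist": 0},{"gripper": 0,"slide": [0,0.008,0],"twist": 0},{"gripper": 0,"slide": [0,0.01,0],"twist": 0},{"gripper": 0,"slide": [0,0.01,0],"twist": 0}]}}

```text
time_s: 3.07
ee_pos: [0.4608, -0.0432, 0.0871]
orientation: [-0.542, 0.543, 0.453, -0.454]
contact_force: [-3.8, 0.1, 10.9]
opening: -0.0002
```

```bash
python3 rel.py
```

```text
t 3.07 tcp [ 0.4608 -0.0432  0.0871] rel start-carrier x,y -0.0413 0.0003 F [-3.8  0.1 10.9] Fx,Fy ch -3.7 -0.6 open -0.0002
[[0.178, 0.001, -0.984], [0.984, -0.002, 0.178], [-0.002, -1.0, -0.002]] yaw 1.3922118107268653
to pre-press z .16: slide [-0.0004 -0.0729 -0.0014] joints [-2.440e-01  5.300e-02  2.097e+00 -2.000e-03  9.900e-01 -1.635e+00]
```

{"fn": "arm_command", "kwargs": {"moves": [{"gripper": 0,"slide": [0,0.004,0],"twist": 0},{"gripper": 0,"slide": [0,0.006,0],"twist": 0},{"gripper": 0,"slide": [0,0.006,0],"twist": 0}]}}

```text
time_s: 3.32
ee_pos: [0.4638, -0.044, 0.0859]
orientation: [-0.541, 0.544, 0.454, -0.453]
contact_force: [-7.4, 1.1, 25.7]
opening: -0.0001
```

```bash
python3 rel.py
```

```text
t 3.32 tcp [ 0.4638 -0.044   0.0859] rel start-carrier x,y -0.0383 0.0001 F [-7.4  1.1 25.7] Fx,Fy ch -7.5 -0.2 open -0.0001
[[0.177, 0.005, -0.984], [0.984, -0.003, 0.177], [-0.002, -1.0, -0.005]] yaw 1.3925149990155743
to pre-press z .16: slide [-0.0003 -0.0741  0.0014] joints [-0.244  0.059  2.093 -0.003  0.984 -1.635]
```

{"fn": "arm_command", "kwargs": {"moves": [{"gripper": 0,"slide": [0,0.007,0],"twist": 0},{"gripper": 0,"slide": [0,0.007,0],"twist": 0},{"gripper": 0,"slide": [0,0.007,0],"twist": 0}]}}

```text
time_s: 3.57
ee_pos: [0.4686, -0.0452, 0.0859]
orientation: [-0.538, 0.547, 0.456, -0.452]
contact_force: [-8.0, 1.5, 33.4]
opening: -0.0001
```

```bash
python3 rel.py
python3 - <<'E'
from plant import r
import cv2,numpy as np
for n in ["scene"]:
    c=r.capture(n); np.savez(f"pics/{n}3.npz",**c); i=c["img"][:,:,::-1].copy()
    i=i[150:240,150:260]
    i=cv2.resize(i,None,fx=600/i.shape[0],fy=600/i.shape[0],interpolation=cv2.INTER_CUBIC)
    cv2.imwrite(f"pics/{n}3.png",i)
E
python3 rel.py
```

```text
t 3.57 tcp [ 0.4686 -0.0452  0.0859] rel start-carrier x,y -0.0333 -0.0002 F [-8.   1.5 33.4] Fx,Fy ch -8.2 0.0 open -0.0001
[[0.177, 0.012, -0.984], [0.984, -0.005, 0.177], [-0.003, -1.0, -0.012]] yaw 1.3928648442931875
to pre-press z .16: slide [ 0.     -0.0742  0.0058] joints [-0.244  0.065  2.087 -0.003  0.977 -1.635]
t 3.62 tcp [ 0.4686 -0.0452  0.0859] rel start-carrier x,y -0.0333 -0.0002 F [-8.3  2.2 33.3] Fx,Fy ch -8.5 0.7 open 0.0001
[[0.177, 0.012, -0.984], [0.984, -0.005, 0.177], [-0.003, -1.0, -0.013]] yaw 1.3928756993886244
to pre-press z .16: slide [ 0.     -0.0742  0.0058] joints [-0.244  0.065  2.087 -0.003  0.977 -1.635]
```

View pics/scene3.png

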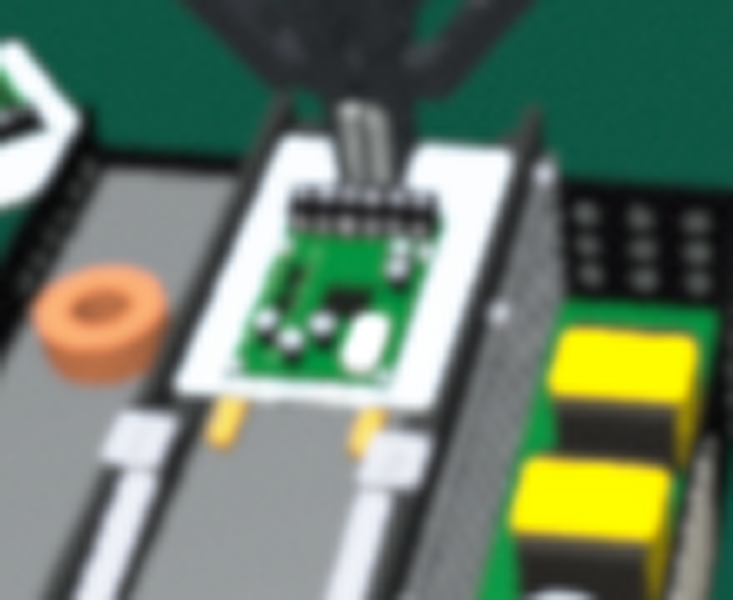

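It's seated: z is 0.0859 and steady at 33 N, and the scene crop shows the plate lowered between the side walls, with the front edge at (300,395) still short of the lips. Now I'll slide it in with the press held.

{"fn": "arm_command", "kwargs": {"moves": [{"gripper": 0,"slide": [0,0.007,-0.006],"twist": 0},{"gripper": 0,"slide": [0,0.007,-0.012],"twist": 0},{"gripper": 0,"slide": [0,0.007,-0.018],"twist": 0},{"gripper": 0,"slide": [0,0.007,-0.024],"twist": 0}]}}

```text
time_s: 3.95
ee_pos: [0.4966, -0.0506, 0.0859]
orientation: [-0.536, 0.548, 0.457, -0.451]
contact_force: [-9.0, 1.3, 32.1]
opening: 0.0002
```

```bash
python3 rel.py
```

```text
t 3.95 tcp [ 0.4966 -0.0506  0.0859] rel start-carrier x,y -0.0048 -0.0005 F [-9.   1.3 32.1] Fx,Fy ch -9.1 -0.3 open 0.0002
[[0.177, 0.018, -0.984], [0.984, -0.007, 0.176], [-0.004, -1.0, -0.019]] yaw 1.3933111643927085
to pre-press z .16: slide [ 0.0003 -0.0747  0.0338] joints [-0.24   0.12   2.027 -0.004  0.976 -1.632]
```

{"fn": "arm_command", "kwargs": {"moves": [{"gripper": 0,"slide": [0,0.007,-0.006],"twist": 0},{"gripper": 0,"slide": [0,0.007,-0.012],"twist": 0},{"gripper": 0,"slide": [0,0.007,-0.018],"twist": 0},{"gripper": 0,"slide": [0,0.007,-0.024],"twist": 0}]}}

```text
time_s: 4.28
ee_pos: [0.5245, -0.0559, 0.0859]
orientation: [-0.534, 0.55, 0.458, -0.45]
contact_force: [-8.2, 1.1, 28.6]
opening: -0.0002
```

```bash
python3 - <<'E'
from plant import r
import cv2,numpy as np
for n in ["scene"]:
    c=r.capture(n); np.savez(f"pics/{n}4.npz",**c); i=c["img"][:,:,::-1].copy()
    i=i[165:265,145:260]
    i=cv2.resize(i,None,fx=6,fy=6,interpolation=cv2.INTER_CUBIC)
    cv2.imwrite(f"pics/{n}4.png",i)
E
python3 rel.py
```

```text
t 4.33 tcp [ 0.5259 -0.0563  0.086 ] rel start-carrier x,y 0.0251 -0.0009 F [-5.6  0.7 27.8] Fx,Fy ch -5.7 -0.3 open 0.0003
[[0.176, 0.026, -0.984], [0.984, -0.01, 0.176], [-0.005, -1.0, -0.027]] yaw 1.3934000797846016
to pre-press z .16: slide [ 0.0007 -0.0758  0.063 ] joints [-0.237  0.174  1.964 -0.004  0.976 -1.629]
```

View pics/scene4.png

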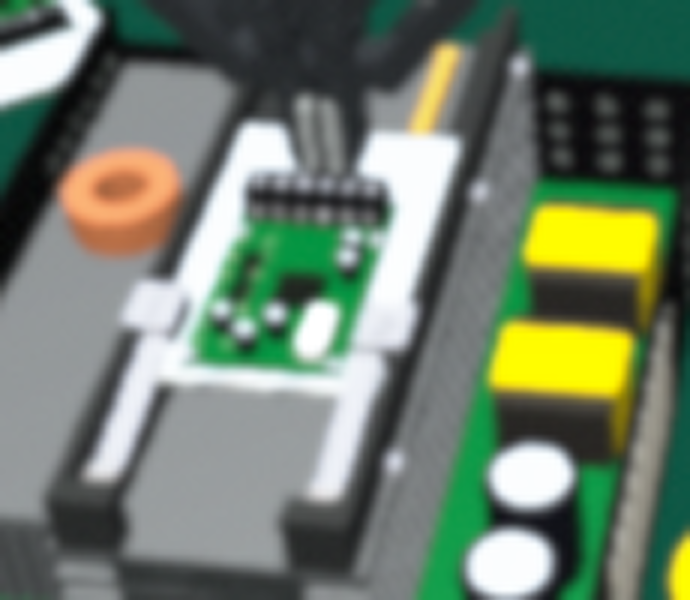

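The plate front is past the lips at (270,380) in the crop and running under the leaf springs. I'll continue.

{"fn": "arm_command", "kwargs": {"moves": [{"gripper": 0,"slide": [0,0.008,-0.006],"twist": 0},{"gripper": 0,"slide": [0,0.008,-0.012],"twist": 0},{"gripper": 0,"slide": [0,0.008,-0.018],"twist": 0},{"gripper": 0,"slide": [0,0.008,-0.024],"twist": 0}]}}

```text
time_s: 4.67
ee_pos: [0.5543, -0.0617, 0.086]
orientation: [-0.531, 0.553, 0.46, -0.448]
contact_force: [-8.4, 1.7, 29.6]
opening: -0.0001
```

```bash
python3 rel.py
```

```text
t 4.67 tcp [ 0.5543 -0.0617  0.086 ] rel start-carrier x,y 0.0539 -0.0012 F [-8.4  1.7 29.6] Fx,Fy ch -8.6 0.1 open -0.0001
[[0.176, 0.033, -0.984], [0.984, -0.012, 0.176], [-0.006, -0.999, -0.034]] yaw 1.3938560909744226
to pre-press z .16: slide [ 0.001  -0.0772  0.0913] joints [-0.235  0.226  1.902 -0.005  0.979 -1.626]
```

{"fn": "arm_command", "kwargs": {"moves": [{"gripper": 0,"slide": [0,0.008,-0.005],"twist": 0},{"gripper": 0,"slide": [0,0.008,-0.009],"twist": 0},{"gripper": 0,"slide": [0,0.008,-0.013],"twist": 0}]}}

```text
time_s: 4.92
ee_pos: [0.5691, -0.0646, 0.0859]
orientation: [-0.531, 0.553, 0.46, -0.448]
contact_force: [-11.6, 1.9, 31.5]
opening: 0.0006
```

```bash
cat > shot.py <<'E'
from plant import r
import cv2,numpy as np,sys
k=sys.argv[1]
c=r.capture("scene"); np.savez(f"pics/scene{k}.npz",**c); i=c["img"][:,:,::-1].copy()
i=i[180:280,135:250]
cv2.imwrite(f"pics/scene{k}.png",cv2.resize(i,None,fx=6,fy=6,interpolation=cv2.INTER_CUBIC))
E
python3 shot.py 5;python3 rel.py
```

```text
t 4.97 tcp [ 0.5695 -0.0646  0.0859] rel start-carrier x,y 0.0694 -0.0013 F [-14.4   2.6  35.4] Fx,Fy ch -14.6 -0.0 open 0.0001
[[0.176, 0.033, -0.984], [0.984, -0.012, 0.175], [-0.006, -0.999, -0.035]] yaw 1.3941686658635335
to pre-press z .16: slide [ 0.0012 -0.0779  0.1068] joints [-0.233  0.256  1.865 -0.005  0.986 -1.625]
```

View pics/scene5.png

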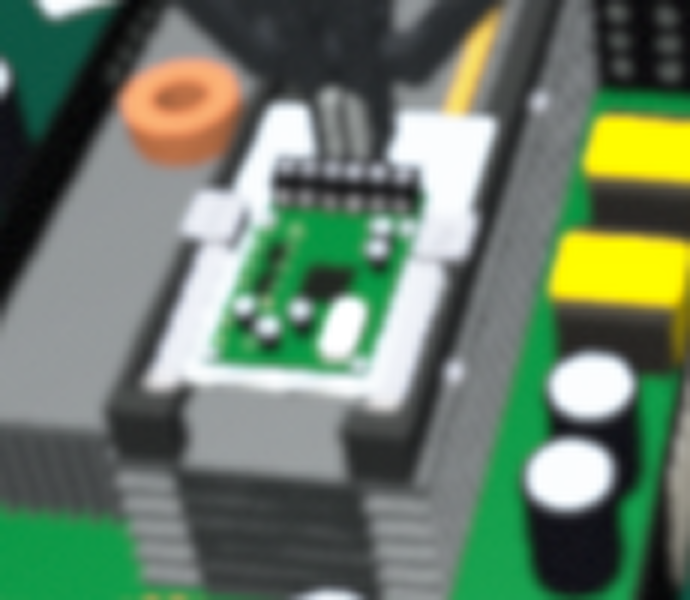

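The front is now near the leaf tips and the push force is up to 15 N. About 10 mm is left.

{"fn": "arm_command", "kwargs": {"moves": [{"gripper": 0,"slide": [0,0.008,-0.004],"twist": 0},{"gripper": 0,"slide": [0,0.008,-0.008],"twist": 0},{"gripper": 0,"slide": [0,0.008,-0.011],"twist": 0}]}}

```text
time_s: 5.22
ee_pos: [0.5817, -0.0669, 0.0859]
orientation: [-0.531, 0.553, 0.46, -0.448]
contact_force: [-15.5, 2.3, 35.0]
opening: -0.0001
```

```bash
python3 rel.py
```

```text
t 5.22 tcp [ 0.5817 -0.0669  0.0859] rel start-carrier x,y 0.0819 -0.0014 F [-15.5   2.3  35. ] Fx,Fy ch -15.7 -0.5 open -0.0001
[[0.175, 0.032, -0.984], [0.985, -0.013, 0.175], [-0.007, -0.999, -0.034]] yaw 1.3950241623204032
to pre-press z .16: slide [ 0.0014 -0.0782  0.1193] joints [-0.232  0.28   1.835 -0.006  0.993 -1.624]
```

{"fn": "arm_command", "kwargs": {"moves": [{"gripper": 0,"slide": [0,0.008,-0.004],"twist": 0},{"gripper": 0,"slide": [0,0.008,-0.006],"twist": 0},{"gripper": 0,"slide": [0,0.008,-0.006],"twist": 0}]}}

```text
time_s: 5.47
ee_pos: [0.5831, -0.0671, 0.0859]
orientation: [-0.535, 0.548, 0.456, -0.453]
contact_force: [-31.9, 5.1, 52.0]
opening: -0.0001
```

```bash
python3 shot.py 6; python3 rel.py
```

```text
t 5.52 tcp [ 0.5831 -0.0671  0.0859] rel start-carrier x,y 0.0833 -0.0013 F [-31.4   4.8  51.3] Fx,Fy ch -31.8 -0.9 open -0.0001
[[0.174, 0.016, -0.985], [0.985, -0.011, 0.174], [-0.008, -1.0, -0.018]] yaw 1.3962209209626821
to pre-press z .16: slide [ 0.0014 -0.0763  0.1219] joints [-0.231  0.292  1.819 -0.008  1.013 -1.623]
```

View pics/scene6.png

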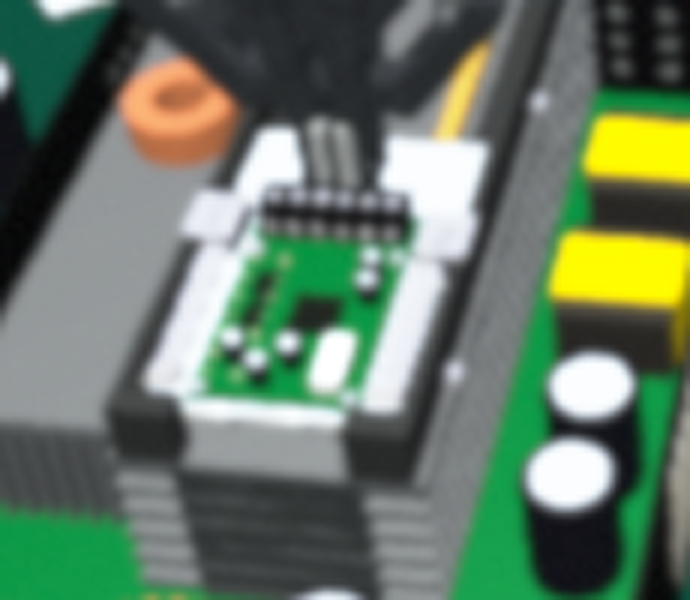

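Motion stopped and the push force jumped from 16 to 32 N, and the front edge is flush with the stop blocks at (260,410). So it's on the stops. I'll relax the push while still pressed, then lift straight off.

{"fn": "arm_command", "kwargs": {"moves": [{"gripper": 0,"slide": [0,0.004,-0.001],"twist": 0},{"gripper": 0,"slide": [0,0.002,0],"twist": 0},{"gripper": 0,"slide": [0,0,0],"twist": 0},{"gripper": 0,"slide": [0,-0.003,0.0],"twist": 0},{"gripper": 0,"slide": [0,-0.006,0.001],"twist": 0}]}}

```text
time_s: 5.93
ee_pos: [0.5821, -0.0668, 0.092]
orientation: [-0.535, 0.548, 0.457, -0.452]
contact_force: [1.3, 0.4, -0.1]
opening: 0.0001
```

```bash
python3 rel.py
```

```text
t 5.93 tcp [ 0.5821 -0.0668  0.092 ] rel start-carrier x,y 0.0823 -0.0012 F [ 1.3  0.4 -0.1] Fx,Fy ch 1.2 0.7 open 0.0001
[[0.174, 0.016, -0.985], [0.985, -0.011, 0.173], [-0.008, -1.0, -0.018]] yaw 1.3962747737808452
to pre-press z .16: slide [ 0.0014 -0.0702  0.121 ] joints [-0.231  0.281  1.819 -0.008  1.023 -1.623]
```

Force is down to zero, so contact is released. I'll lift clear and look.

{"fn": "arm_command", "kwargs": {"moves": [{"gripper": 0,"slide": [0,-0.01,0.002],"twist": 0},{"gripper": 0,"slide": [0,-0.03,0.002],"twist": 0},{"gripper": 0,"slide": [0,-0.06,0.002],"twist": 0},{"gripper": 0,"slide": [0,-0.1,0.002],"twist": 0},{"gripper": 0,"slide": [0,-0.14,0.002],"twist": 0}]}}

```text
time_s: 6.35
ee_pos: [0.5766, -0.0648, 0.2321]
orientation: [-0.536, 0.547, 0.456, -0.453]
contact_force: [1.5, -0.1, 0.7]
opening: -0.0
```

{"fn": "arm_command", "kwargs": {"moves": [{"gripper": 0,"slide": [0.03,-0.02,0.02],"twist": 0},{"gripper": 0,"slide": [0.07,-0.03,0.03],"twist": 0},{"gripper": 0,"slide": [0.11,-0.03,0.04],"twist": 0},{"gripper": 0,"slide": [0.15,-0.03,0.05],"twist": 0},{"gripper": 0,"slide": [0.19,-0.03,0.06],"twist": 0}]}}

```text
time_s: 6.77
ee_pos: [0.55, 0.1347, 0.2608]
orientation: [-0.536, 0.548, 0.456, -0.452]
contact_force: [0.5, -0.3, 0.1]
opening: 0.0001
```

```bash
python3 shot.py 7; python3 rel.py
python3 - <<'E'
from plant import r
from h import *
c=r.capture("top");np.savez("pics/top7.npz",**c)
i=c["img"][90:255,228:368,::-1]
cv2.imwrite("pics/top7.png",cv2.resize(i[30:140],None,fx=5.4,fy=5.4,interpolation=cv2.INTER_CUBIC))
cv2.imwrite("pics/top7full.png",c["img"][:,:,::-1])
E
```

```text
t 6.82 tcp [0.5486 0.1425 0.2604] rel start-carrier x,y 0.0118 0.1987 F [-0.8  2.7  0.1] Fx,Fy ch -1.2 2.6 open 0.0001
[[0.169, 0.014, -0.986], [0.986, -0.002, 0.169], [0.0, -1.0, -0.014]] yaw 1.401041410477673
to pre-press z .16: slide [-0.1983  0.0995  0.0552] joints [ 0.132  0.062  1.732 -0.004  1.334 -1.268]
```

View pics/scene7.png

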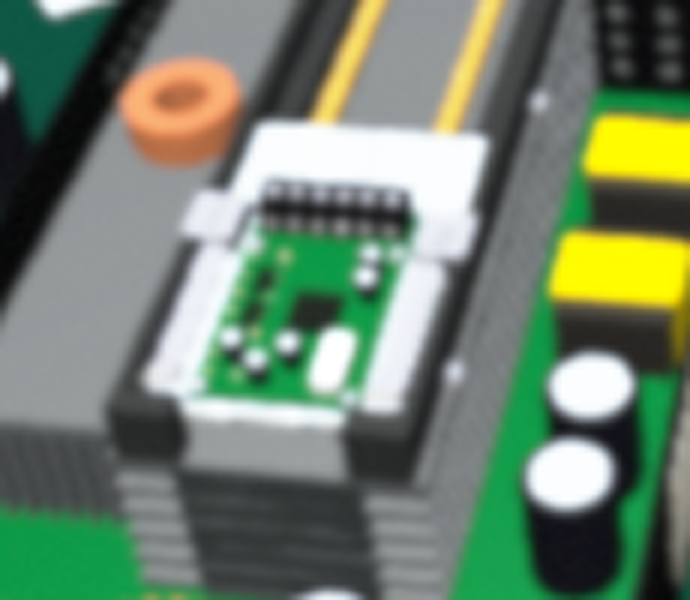

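View pics/top7.png

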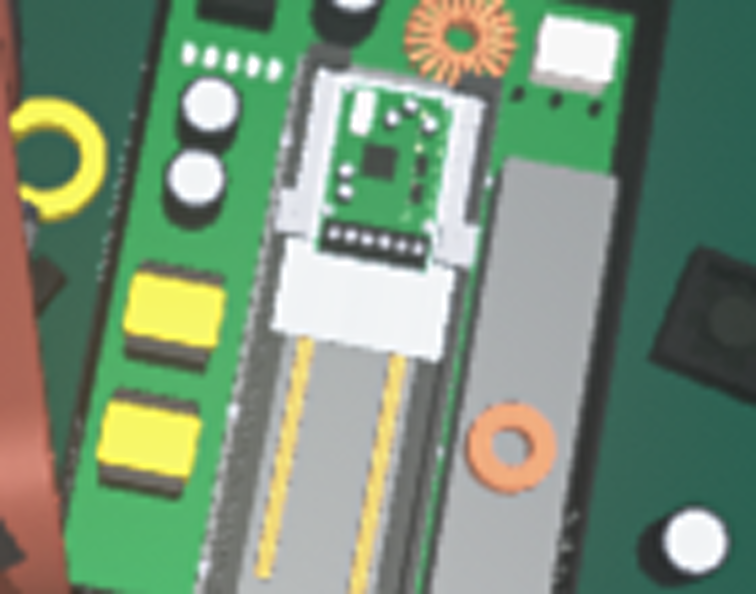

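View pics/top7full.png

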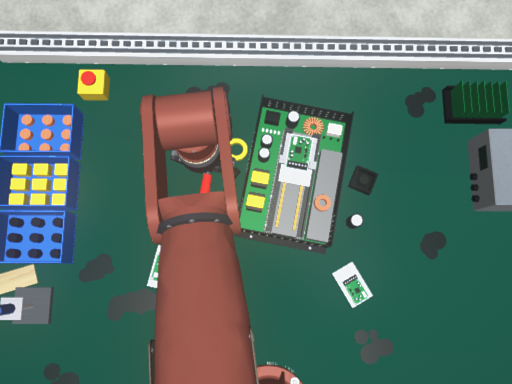

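Run:
```python
from h import *
c=dict(np.load("pics/top7.npz"))
g=lambda x,y:(228+(x+.5)/5.4-.5,120+(y+.5)/5.4-.5)
a=pt(c,*g(273,330),.089);b=pt(c,*g(440,358),.089)
old=(np.array([.4439,-.0001])+np.array([.4317,-.0788]))/2
m=(a+b)[:2]/2; d=m-old;print("rear mid",m.round(4),"travel",np.linalg.norm(d),"dir",np.arctan2(d[1],d[0]))
# bars' rear ends (chassis x=-160) z~.089
e=(pt(c,*g(263,577),.089)+pt(c,*g(357,592),.089))[:2]/2
print("rear mid minus bar rear end along x", (m-e)@ex[:2], "expected 115 (-45 - -160); second bar end may be cut off")
# median heights
def h(s,cx,cy):
    u,v=map(lambda t:int(round(t)),g(cx,cy))
    return np.median([pt(s,uu,vv)[2] for uu in range(u-2,u+3) for vv in range(v-2,v+3)])
for n,x,y in [("rear bare plate",360,310),("rear bare L",300,310),("rear bare R",420,325)]:print(n,h(c,x,y))
```

```text
rear mid [ 0.5543 -0.0617] travel 0.11861362016815663 dir -0.18862026751552502
rear mid minus bar rear end along x 0.11475829360135843 expected 115 (-45 - -160); second bar end may be cut off
rear bare plate 0.08708666472140436
rear bare L 0.08706972046045824
rear bare R 0.08679371288546078
```

The rear edge measures 115 mm ahead of the bars' rear end, which is exactly where it should be when home. The rear plate top is about 0.087–0.089 m, so its underside is about 0.083–0.085 m, under the limit. I'll let the arm settle and hand in.

{"fn": "arm_command", "kwargs": {"moves": [{"gripper": 0,"slide": [0,0,0],"twist": 0},{"gripper": 0,"slide": [0,0,0],"twist": 0},{"gripper": 0,"slide": [0,0,0],"twist": 0}]}}

```text
time_s: 7.12
ee_pos: [0.5492, 0.1376, 0.2601]
orientation: [-0.535, 0.545, 0.458, -0.454]
contact_force: [1.4, -0.6, 0.1]
opening: 0.0001
```

```bash
python3 -c "
from plant import r
print(r.sense()['contact_force'],r.hand_in())"
```

```text
the job is handed in; nothing more can be done
[ 1.41270887 -0.64218548  0.11159928] None
```

The control board is home against the end stops and the job is handed in at about 7 s; the hand-in gives no verdict.

- **What I did:** With shut fingertips behind the terminal block I pressed the plate onto the ledges at about 25–33 N. The fingertips stayed at z ≈ 0.086 m, the pressed plate-top height. Keeping it pressed, I slid it under the lips and leaf springs until the push force jumped from 16 to 32 N and motion stopped. Then I relaxed the push and lifted straight off.
- **Last checks on position:**
  - The rear edge is 115 mm ahead of the earth bars' rear end, exactly as expected when home.
  - The front edge is flush with the end stops and did not move when I let go.
  - The rear underside came out at about 0.083–0.085 m, below the 0.087 m limit, though depth readings are only good to about 2 mm.
- **Loose parts:** The choke, capacitor and fan look unmoved in the final picture. The arm partly hid the left-hand parts (screwdriver, tape roll, cup, relay), but it passed well above them.
- **Disagreed or not measured:** Travel measured from the start images came out at 118.6 mm instead of about 115 mm, within pixel error. I did not measure the leaf-spring contact force; the pictures only show the plate under both leaves.

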